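# Bring the square scent jar round to the counter pointer

## Task

Bring the square scent jar round to the steel pointer on the counter, so that the jar stands in line with the pointer's tip: turn the turntable by pushing sideways on its steel arm with a fingertip. Push gently, do not grip the arm, do not push the disc itself, and do not touch or lift any of the four jars; leave the mug, the brush and the valve tool where they are. Leave the turntable at rest, with all four jars standing in their places on it.

Things in the scene. Friction and masses are not known exactly. Their poses are not given: they have to be found in the camera images.
- turntable: white melamine turntable with a steel arm on its central post, turning as one about a vertical axis, either way round. Origin on the axis, 18 mm above the counter; x along the arm, z up. Disc 300 mm across, top 34 mm above the counter. Stiff bearing: about 0.15 to 0.2 N m (2 N at 100 mm), stops almost at once when the push ends. The jars ride on it by friction, so turn it steadily.
- bar_end (a point): middle of the arm's free end. The arm is one straight level steel bar, 10 mm thick, from the axis to 125 mm out; underside 108 mm, top 130 mm above the counter; hub 28 mm across, top 134 mm. It passes 19 mm above the jar lids and can stand over any of them; both sides are free to push.
- jar_square: the square glass jar, 56 x 56 mm, with a square perforated tin lid 61 x 61 mm; 55 mm tall in all (lid top 89 mm above the counter), about 200 g, loose on the turntable with its centre 90 mm from the axis. Origin: centre of its underside. The only square one of the four jars; which of the four places it has varies, and so does its own yaw.
- jar_round_a: round glass jar, 56 mm across, with a round perforated tin lid 60 mm across; 55 mm tall in all, about 200 g, loose on the turntable with its centre 90 mm from the axis. Origin: centre of its underside. Not to be touched; which of the four places it has varies.
- jar_round_b: round glass jar, 56 mm across, with a round perforated tin lid 60 mm across; 55 mm tall in all, about 200 g, loose on the turntable with its centre 90 mm from the axis. Origin: centre of its underside. Not to be touched; which of the four places it has varies.
- jar_round_c: round glass jar, 56 mm across, with a round perforated tin lid 60 mm across; 55 mm tall in all, about 200 g, loose on the turntable with its centre 90 mm from the axis. Origin: centre of its underside. Not to be touched; which of the four places it has varies.
- serve_spot (a point): the point on the turntable's top, 90 mm from the axis on the line from the axis to the pointer, where the middle of the square jar's underside must come. Stays where it is in the world when the turntable turns.
- pointer_tip (a point): tip of the steel pointer: a flat bent-steel bracket fixed to the counter beyond the disc's rim, 212 mm from the axis at its back, whose arrow reaches in over the rim and points at the axis. The tip is 140 mm from the axis; the bracket's top is 45 mm above the counter. It does not move.
- mug: green enamel mug, 82 mm across, 85 mm tall, handle on its own +y side; origin: centre of its underside. Leave alone.
- brush: pink plastic dashboard brush lying on the counter, about 183 x 45 x 30 mm, long along its x axis; origin at counter level where its handle joins its head. Leave alone.
- valve_tool: small chrome valve stem tool, a flat cross of round bars 112 x 70 x 12 mm lying on the counter; origin at counter level under its centre. Leave alone.
Not all that is in view belongs to the job. What is shaped like the part that bears serve_spot but black or blue is not meant.

How it is judged (in metres and radians):
On the way:
1. a finger pushes on the turntable's arm (contact force between the fingers and turntable_c0 above 0.3 N), for 0.1 s.
At the end, for the whole second after the job is handed in: Square jar's centre within 12 mm of the serving spot in line with the pointer; turntable at rest (under 0.03 rad/s); all four jars upright on it, centres 78 to 102 mm from its axis; mug, brush and valve tool within 20 mm of where they were (horizontal distance between jar_square and serve_spot below 0.012 m and angular speed of turntable below 0.03 rad/s and horizontal distance between jar_square and turntable between 0.078 and 0.102 m and angle between each of jar_square, jar_round_a, jar_round_b, jar_round_c's own z axis and vertical below 0.08 rad and height (world z) of jar_square between 0.03 and 0.038 m and horizontal distance between jar_round_a and turntable between 0.078 and 0.102 m and height (world z) of jar_round_a between 0.03 and 0.038 m and horizontal distance between jar_round_b and turntable between 0.078 and 0.102 m and height (world z) of jar_round_b between 0.03 and 0.038 m and horizontal distance between jar_round_c and turntable between 0.078 and 0.102 m and height (world z) of jar_round_c between 0.03 and 0.038 m and distance of each of mug, brush, valve_tool from where it was at the start of the episode below 0.02 m); the robot touches nothing.
It fails at once if a scent jar is touched by the robot (over 1 N) (contact force between any of the fingers, the arm and jar_square above 1 N or contact force between any of the fingers, the arm and jar_round_a above 1 N or contact force between any of the fingers, the arm and jar_round_b above 1 N or contact force between any of the fingers, the arm and jar_round_c above 1 N).
It fails at once if a scent jar is lifted off the turntable (height (world z) of any of jar_square, jar_round_a, jar_round_b, jar_round_c above 0.042 m).
It fails at once if the push arm is gripped or shoved hard (over 25 N) (contact force between the fingers and turntable_c0 above 25 N).
It fails at once if the disc itself is pushed by the robot (over 2 N) (contact force between any of the fingers, the arm and turntable_c2 above 2 N).
It fails at once if the mug, brush or valve tool is moved more than 20 mm (distance of any of mug, brush, valve_tool from where it was at the start of the episode above 0.02 m).
It also fails if it takes over 45 s, if anything falls off the work surface, if the arm or the gripper's body presses on something with over 40 N, if the wrist force passes 120 N, or if a joint passes its speed limit or range.

## Robot

A 6-joint arm with a two-finger parallel gripper is mounted at the origin on the work surface. World frame = base frame: x ahead of the robot, y to its left, z up, the work surface at z = 0. Lengths are in mm, angles in degrees, forces in N, time in s.
With the tool pointing down it reaches from about 400 to 825 mm from the base axis. Payload 7 kg.
Tool frame: the origin (TCP) lies between the finger pads; the fingertips stand 19 mm ahead of it and the grasp point (between the pads) is the TCP; y points along the fingers, x is the direction in which the jaws open and shut, and the axes are right-handed (so a half turn about y gives the same grasp; the last joint's range is limited). The gripper opens to 88 mm and grips with 3 to 60 N. Pads are 19 mm wide; open, the fingers measure 130 mm over their backs; the gripper's body (78 mm by 193 mm) begins 47 mm behind the grasp point.
Start: joints at [-49.67, 20.546, 0.682, 0, -70.136, -16.507], TCP at [272.619, -617.474, 245.561] pointing down, gripper open.
Joint ranges: [-176.03, 176.03], [-82.01, 121.73], [-58.28, 71.71], [-173.87, 95.51], [-174.79, -0.11], [-173.66, 173.66]. Speed limits (degrees/s): [136.94, 136.94, 172.46, 180, 180, 180].

## Interface

Orientations are given as a 3x3 rotation matrix whose columns are the frame's x, y, z axes.
In Python, from workcell import r gives the robot as it stands.
- The arm moves only by the tool send_rows, never from a script. Its argument "increments" is a list of rows, each a list of 6 numbers: the shift along the world's x, y, z in mm, then the turn, a rotation vector about the world's x, y, z in rad. A call has 1 to 20 rows; each row is the pose to reach, as a shift and turn from the pose measured when the call began; what a row does not reach only later rows make up. A row lasts 1/8 s, in which the tool goes at most 62.5 mm and 10.7 degrees, less where a joint would pass 70% of its speed; a pose out of reach is approached as far as the arm can. A call with a gripper value outside its range is refused whole. "jaw" is the closure in counts, from 0 (fully open) to 255 (shut), set as the call begins (left out, the last holds). The fingers move at their own pace and stop on an object; "grip_force" is the grip in N (left out, the last holds). Time passes only in rows, so rows that repeat a pose let the fingers close. It gives the time, the measured TCP pose, the force and the opening at its end, in the units of the state.
- r.sense(): the state, without advancing time (a new reading comes with each control period).
- r.get_image(name): name is "side" or "top" or "wrist"; returns the picture (420x560x3 uint8, red, green, blue); there is no depth.
- r.camera_info(name): a dict with "fx", "fy", "cx", "cy" (pixels), "k1" (the pictures are not rectified: a ray, as slopes to the right and down, at radius r is drawn at 1 + k1 r^2 times it, then the intrinsics apply), "rvec" (rotation vector, rad) and "tvec" (3), from world to camera coordinates, as OpenCV has them; the wrist camera has in their place "hand_eye" (4x4, takes a point from camera to tool coordinates, whose origin is the TCP and whose axes are the tool frame's). Camera axes: x right, y down, z forward; pixel columns grow to the right and rows downward; lengths in mm; the calibration is good to about 2 mm. A picture is of the moment at which its call begins: read the wrist's pose just before it. camera_info takes no time and is no camera call.
- r.finish_job(): hands the job in, once; it reports no verdict.
The state is a dict: "clock": time; "q": joint angles; "qd": joint speeds; "tau": joint torques, N m; "tool_pos": TCP position; "eef_rot": TCP orientation; "contact_force": force on the tool from outside, world axes, zero at the start; "wrist_torque": the same for the moment, N m; "gripper_width": finger opening in mm.
Only numpy, scipy, OpenCV 4.12 (cv2) and the standard library are available. Lean on these libraries where they do the work, as an engineer would, in place of code of your own. Each camera call takes 0.05 s, during which the arm holds its last target.

## Working session

There is one attempt and no reset: what is moved stays moved. The work goes in short steps, Python scripts to look and compute and a tool call to move; the robot and the scene stay as the last step left them, time stands still between calls to the robot, and variables do not carry over. Pictures are saved under pics/ and viewed, and the job is handed in when it is done.

Besides the shell and the picture viewer there is one more tool, called after "Emit:" as name([rows], argument=value, ...), one row to a line, values as JSON. send_rows: Moves the arm, as the interface text tells. Its arguments: {"type":"object","properties":{"increments":{"type":"array","items":{"type":"array","items":{"type":"number"}}},"jaw":{"type":"number"},"grip_force":{"type":"number"}},"required":["increments"]}

```bash
mkdir -p pics; ls
cat > a.py <<'E'
from workcell import r
import cv2
s=r.sense();print(s)
for n in("top","side"):
    im=r.get_image(n);cv2.imwrite(f"pics/{n}0.png",im[:,:,::-1]);print(n,r.camera_info(n))
E
python3 a.py
```

```text
pics
{'clock': 0.0, 'q': array([-4.96696408e+01,  2.05916376e+01,  6.33446056e-01, -2.08017085e-02,
       -7.01376793e+01, -1.65063673e+01]), 'qd': array([ 0.08921408,  0.06118303, -0.01234391,  0.04716041, -0.05169174,
       -0.06570243]), 'tau': array([-4.05343872e-04, -5.82710123e+01,  2.93040562e+01,  6.99718907e+00,
        6.58313889e-03, -1.79835492e-04]), 'tool_pos': array([ 272.43151026, -617.06227349,  244.615764  ]), 'eef_rot': array([[-4.03814582e-01, -8.22606240e-04, -9.14840481e-01],
       [ 9.14839269e-01,  1.49654449e-03, -4.03815393e-01],
       [ 1.70128055e-03, -9.99998542e-01,  1.48226002e-04]]), 'contact_force': array([ 0.30996901,  0.0071307 , -0.24188064]), 'wrist_torque': array([-0.05066888, -0.0274778 ,  0.00740408]), 'gripper_width': 87.97093023545665}
top {'fx': 494.2149902072279, 'fy': 494.2149902072279, 'cx': 277.0263348004333, 'cy': 212.79528404347028, 'k1': 0.06271537270756737, 'rvec': array([ 2.1013742 , -2.15787816,  0.19998854]), 'tvec': array([  -6.66577866,  542.11569189, 1447.44052485])}
side {'fx': 400.12968315851447, 'fy': 400.12968315851447, 'cx': 278.1875933109213, 'cy': 206.27183082631606, 'k1': 0.03812198003857847, 'rvec': array([ 2.30797153, -0.066338  ,  0.0549011 ]), 'tvec': array([-530.5089853 ,   80.65919455, 1232.62092062])}
```

View pics/top0.png

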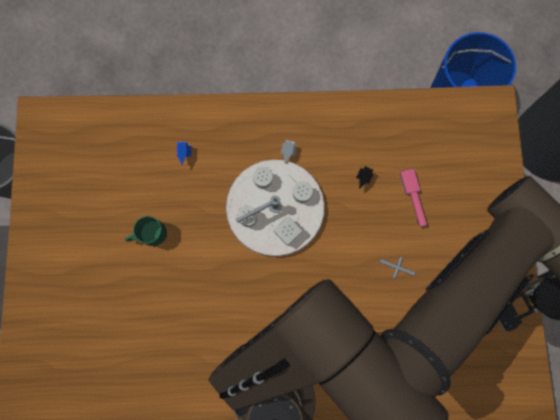

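View pics/side0.png

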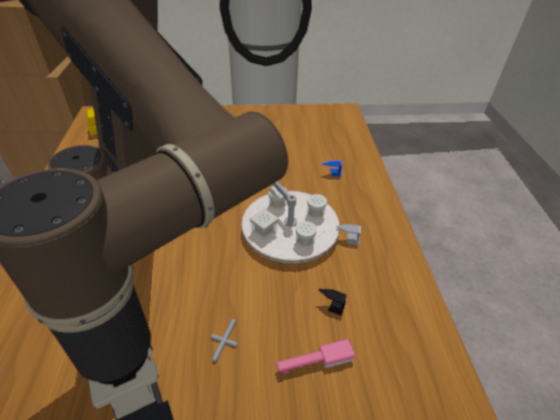

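The top view shows the disc at about (276,208), the square jar at (289,232), the arm end at (239,217) and the steel pointer at (288,152). The blue (183,152) and black (365,177) pointers are decoys. Next I enlarge the crop and measure.

```bash
cat > h.py <<'E'
import numpy as np,cv2
from workcell import r
def ray(n,uv):
    c=r.camera_info(n);K=np.array([[c['fx'],0,c['cx']],[0,c['fy'],c['cy']],[0,0,1.]])
    R=cv2.Rodrigues(c['rvec'])[0]
    p=cv2.undistortPoints(np.array(uv,float).reshape(-1,1,2),K,np.array([c['k1'],0,0,0.])).reshape(-1,2)
    d=np.c_[p,np.ones(len(p))]@R
    return -R.T@c['tvec'],d
def plane(n,uv,z):
    o,d=ray(n,uv);return o+d*((z-o[2])/d[:,2])[:,None]
def proj(n,P):
    c=r.camera_info(n);K=np.array([[c['fx'],0,c['cx']],[0,c['fy'],c['cy']],[0,0,1.]])
    return cv2.projectPoints(np.array(P,float).reshape(-1,1,3),c['rvec'],c['tvec'],K,np.array([c['k1'],0,0,0.]))[0].reshape(-1,2)
E
python3 - <<'E'
import cv2
a=cv2.imread('pics/top0.png')[130:265,215:340];cv2.imwrite('pics/topc.png',cv2.resize(a,None,fx=4.4,fy=4.4,interpolation=cv2.INTER_CUBIC))
a=cv2.imread('pics/side0.png')[170:275,230:375];cv2.imwrite('pics/sidec.png',cv2.resize(a,None,fx=5,fy=5,interpolation=cv2.INTER_CUBIC))
im=cv2.imread('pics/top0.png')
hsv=cv2.cvtColor(im,cv2.COLOR_BGR2HSV)
m=((hsv[...,1]<60)&(hsv[...,2]>130)).astype('uint8')*255
m[:, :215]=0;m[:,340:]=0;m[:155]=0;m[265:]=0
m=cv2.morphologyEx(m,cv2.MORPH_OPEN,cv2.getStructuringElement(2,(9,9)))
c=max(cv2.findContours(m,0,1)[0],key=cv2.contourArea);e=cv2.fitEllipse(cv2.convexHull(c));print(e)
from h import *
pts=plane('top',c.reshape(-1,2),34);(x,y),rr=cv2.minEnclosingCircle(pts[:,:2].astype('float32'));print(x,y,rr)
print(plane('top',[e[0]],34))
E
```

```text
((274.5247802734375, 207.25595092773438), (95.89625549316406, 97.79736328125), 83.52494812011719)
564.478515625 -14.702857971191406 150.68785095214844
[[561.96647816 -13.98134246  34.        ]]
```

View pics/topc.png

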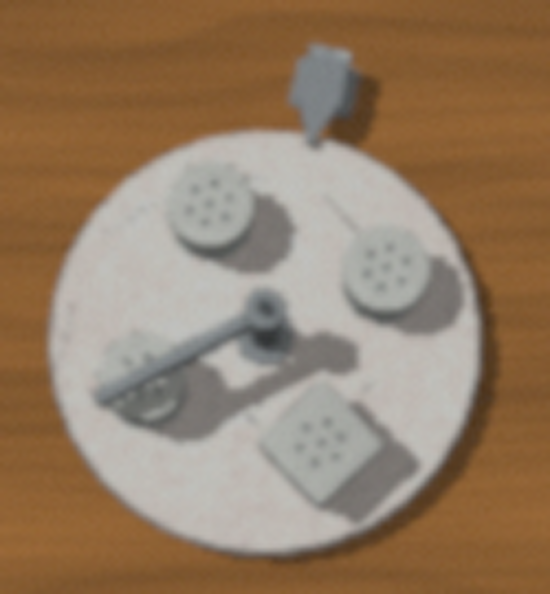

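View pics/sidec.png

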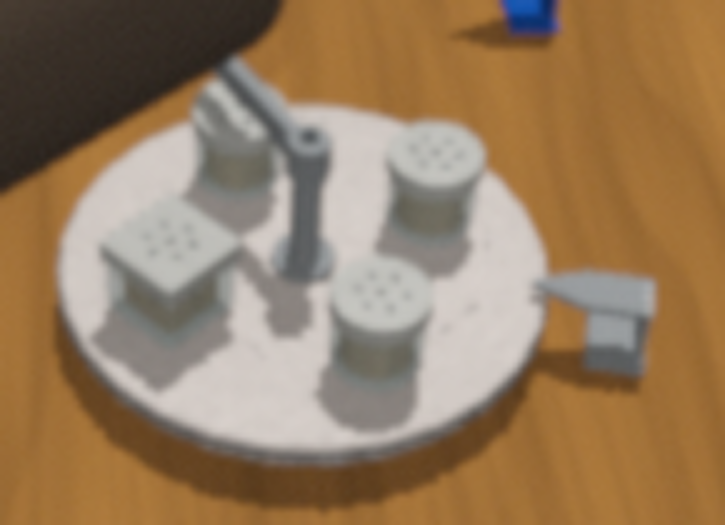

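```bash
cat > m.py <<'E'
from h import *
def t(p): return [(p[0]+.5)/4.4-.5+215,(p[1]+.5)/4.4-.5+130]
def s(p): return [(p[0]+.5)/5-.5+230,(p[1]+.5)/5-.5+170]
for nm,a,b,z in [('hub',(266,305),(309,140),134),('barend',(104,394),(230,66),130),('tip',(315,146),(538,290),44),('sq',(321,442),(171,243),89),('ra',(211,205),(436,155),89),('rb',(387,269),(381,292),89),('rc',(142,378),None,89)]:
    P=plane('top',[t(a)],z)[0]; Q=plane('side',[s(b)],z)[0] if b else None
    print(nm,P.round(1),None if Q is None else Q.round(1))
E
python3 m.py
python3 - <<'E'
from h import *
for n in('top','side'):print(proj(n,[[564,-15,134],[564,-15,34]]))
E
```

```text
hub [566.8 -15.7 134. ] [566.8 -15.6 134. ]
barend [511.4  90.8 130. ] [525.3  59.7 130. ]
tip [699.2 -53.7  44. ] [705.2 -55.9  44. ]
sq [482.3 -50.1  89. ] [484.7 -51.6  89. ]
ra [646.6  19.5  89. ] [649.8  18.4  89. ]
rb [599.  -98.3  89. ] [602.4 -97.2  89. ]
rc [528.6  68.2  89. ] None
[[274.83501177 199.89719355]
 [274.83964095 206.59659482]]
[[290.42172992 197.48934533]
 [289.15406859 221.97999499]]
```

The axis is at about (565,-15), the pointer lies at -16°, the square jar at -156.5° and the bar at 117°. That means turning about +140° CCW, with the closed fingers pushing at a radius of 100 mm.

Emit:
send_rows([
  [18,45,0,0,0,0],
  [38,95,0,0,0,0.01],
  [58,145,0,0,0,0.02],
  [78,198,0,0,0,0.02],
  [98,250,0,0,0,0.03],
  [118,300,0,0,0,0.03],
  [138,350,0,0,0,0.04],
  [158,400,0,0,0,0.05],
  [178,452,0,0,0,0.05],
  [198,503,0,0,0,0.05],
  [218,555,0,0,0,0.055],
  [238,606,0,0,0,0.055],
  [258,656,0,0,0,0.055],
  [278,707,0,0,0,0.055],
  [278,707,0,0,0,0.055],
  [278,707,0,0,0,0.055],
  [278,707,0,0,0,0.055],
], jaw=255, grip_force=10)

```text
clock: 2.22
tool_pos: [550.1, 89.0, 244.8]
eef_rot: [[-0.453, -0.001, -0.892], [0.892, 0.001, -0.453], [0.002, -1.0, 0.0]]
contact_force: [0.8, 0.1, 0.4]
gripper_width: 0.2
```

Run:
```python
from h import *
print(r.sense()['tool_pos'],r.sense()['q'].round(1))
a=r.get_image('wrist');cv2.imwrite('pics/w1.png',a[:,:,::-1]);print(r.camera_info('wrist'))
a=r.get_image('side');cv2.imwrite('pics/s1.png',a[:,:,::-1])
```

```text
[550.0576558   88.96631413 244.75311475] [ 29.3   9.5 -14.4  -0.1 -66.1 -92.3]
{'fx': 353.86216848710666, 'fy': 353.86216848710666, 'cx': 282.1141004599921, 'cy': 213.78689661071905, 'k1': 0.02712366670794413, 'hand_eye': array([[ 9.99999871e-01,  1.39929576e-04,  4.88076062e-04,
        -4.32566234e-01],
       [-4.26755687e-04, -2.89188254e-01,  9.57272151e-01,
        -1.39445720e+02],
       [ 2.75096551e-04, -9.57272236e-01, -2.89188157e-01,
         7.81174689e+01],
       [ 0.00000000e+00,  0.00000000e+00,  0.00000000e+00,
         1.00000000e+00]])}
```

View pics/w1.png

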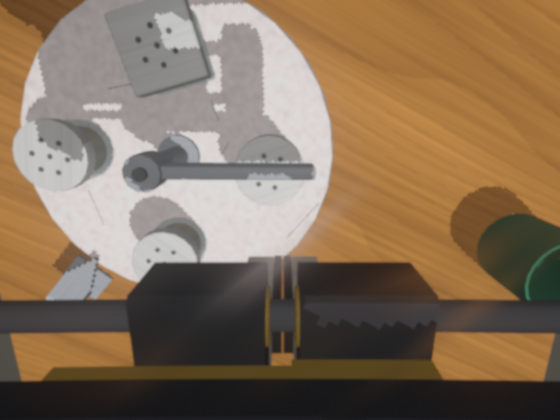

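View pics/s1.png

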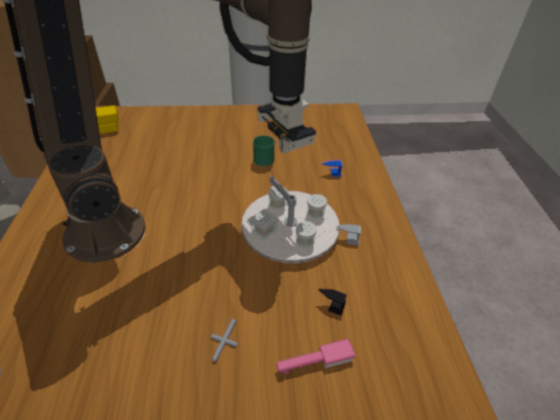

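The wrist view shows the bar running level from the hub (141,172) to its end (314,171), so the tool's x axis is parallel to it. The fingertips at (285,260) are on its free side. I check the bar pose.

```bash
cat >> h.py <<'E'
def wplane(uv,z,s):
    c=r.camera_info('wrist');K=np.array([[c['fx'],0,c['cx']],[0,c['fy'],c['cy']],[0,0,1.]])
    p=cv2.undistortPoints(np.array(uv,float).reshape(-1,1,2),K,np.array([c['k1'],0,0,0.])).reshape(-1,2)
    H=c['hand_eye'];R=s['eef_rot'];o=s['tool_pos']+R@H[:3,3];d=np.c_[p,np.ones(len(p))]@(R@H[:3,:3]).T
    return o+d*((z-o[2])/d[:,2])[:,None]
E
python3 - <<'E'
from h import *
s=r.sense()
P=wplane([[138,173],[314,171]],132,s);print(P)
d=P[1]-P[0];print(np.degrees(np.arctan2(d[1],d[0])),np.hypot(*d[:2]))
print(wplane([[96,255]],44,s),wplane([[157,45],[55,153],[165,255],[270,170]],89,s))
E
```

```text
[[568.06793199 -17.90471143 132.        ]
 [509.61373877  93.85277449 132.        ]]
117.61159128010078 126.12148256515653
[[698.73427336 -51.06798506  44.        ]] [[484.11982202 -50.69701393  89.        ]
 [597.88856549 -95.50626451  89.        ]
 [642.38670983  17.43224994  89.        ]
 [530.49557013  67.43877978  89.        ]]
```

Emit:
send_rows([
  [0,0,-20,0,0,0],
  [0,0,-50,0,0,0],
  [0,0,-80,0,0,0],
  [0,0,-103,0,0,0],
  [0,0,-114.5,0,0,0],
  [0,0,-114.5,0,0,0],
  [-3.6,-1.8,-114.5,0,0,0],
  [-7,-3.6,-114.5,0,0,0],
  [-10,-5.2,-114.5,0,0,0],
  [-12,-6,-114.5,0,0,0],
  [-12,-6,-114.5,0,0,0],
])

```text
clock: 3.7
tool_pos: [538.1, 82.9, 130.6]
eef_rot: [[-0.452, -0.0, -0.892], [0.892, 0.002, -0.452], [0.002, -1.0, -0.0]]
contact_force: [-0.5, -0.2, 0.1]
gripper_width: 0.5
```

Run:
```python
from h import *
a=r.get_image('wrist');cv2.imwrite('pics/w2.png',a[:,:,::-1])
a=r.get_image('side');cv2.imwrite('pics/s2.png',cv2.resize(a[110:275,190:375,::-1],None,fx=3.5,fy=3.5))
```

```text
(no output)
```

View pics/w2.png

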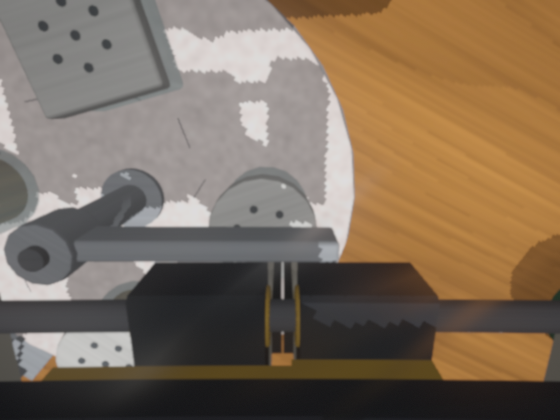

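View pics/s2.png

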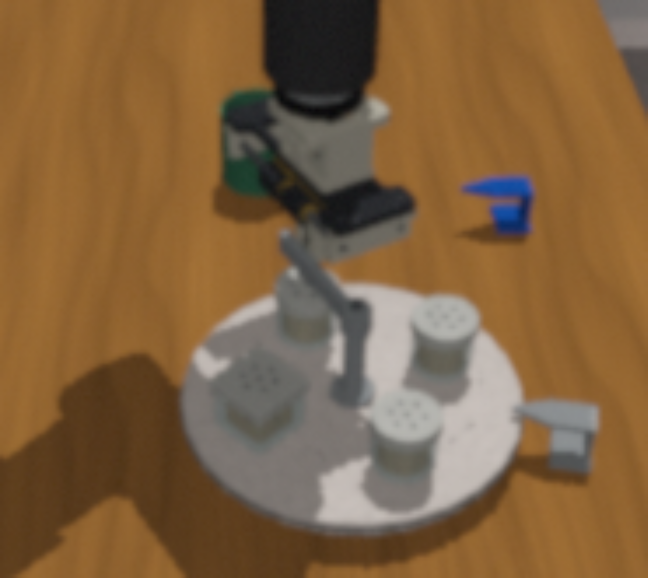

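```bash
cat > plan.py <<'E'
from h import *
import sys
# args: list of bar angles ; A axis
def rows(A,bs,off=14.5,rad=100):
    s=r.sense();p=s['tool_pos'];R=s['eef_rot'];y0=np.degrees(np.arctan2(R[1,0],R[0,0]))%360
    b=np.radians(bs);
    X=A[0]+rad*np.cos(b)+off*np.sin(b)-p[0];Y=A[1]+rad*np.sin(b)-off*np.cos(b)-p[1]
    print(p.round(1),y0)
    print([[round(float(x),1),round(float(y),1),0,0,0,round(float(np.radians(a-y0)),3)] for x,y,a in zip(X,Y,bs)])
E
python3 - <<'E'
from plan import *
rows((566,-16),np.array([115,116,117,118,119,120,121.5,123.5,126,129,132,135,138.5,142,145.5,149,152.5,156,159.5,163]))
E
```

```text
[538.3  83.  130.5] 116.9029040109535
[[-1.4, -2.2, 0, 0, 0, -0.033], [-3.1, -2.8, 0, 0, 0, -0.016], [-4.8, -3.3, 0, 0, 0, 0.002], [-6.4, -3.9, 0, 0, 0, 0.019], [-8.1, -4.5, 0, 0, 0, 0.037], [-9.7, -5.1, 0, 0, 0, 0.054], [-12.2, -6.1, 0, 0, 0, 0.08], [-15.4, -7.6, 0, 0, 0, 0.115], [-19.3, -9.6, 0, 0, 0, 0.159], [-23.9, -12.1, 0, 0, 0, 0.211], [-28.4, -15.0, 0, 0, 0, 0.263], [-32.7, -18.0, 0, 0, 0, 0.316], [-37.6, -21.9, 0, 0, 0, 0.377], [-42.2, -26.0, 0, 0, 0, 0.438], [-46.5, -30.4, 0, 0, 0, 0.499], [-50.5, -35.1, 0, 0, 0, 0.56], [-54.3, -39.9, 0, 0, 0, 0.621], [-57.7, -45.1, 0, 0, 0, 0.682], [-60.9, -50.4, 0, 0, 0, 0.743], [-63.7, -55.9, 0, 0, 0, 0.805]]
```

Emit:
send_rows([
  [-1.4,-1.2,0,0,0,0],
  [-3.0,-2.5,0,0,0,0],
  [-4.8,-3.3,0,0,0,0.002],
  [-6.4,-3.9,0,0,0,0.019],
  [-8.1,-4.5,0,0,0,0.037],
  [-9.7,-5.1,0,0,0,0.054],
  [-12.2,-6.1,0,0,0,0.08],
  [-15.4,-7.6,0,0,0,0.115],
  [-19.3,-9.6,0,0,0,0.159],
  [-23.9,-12.1,0,0,0,0.211],
  [-28.4,-15.0,0,0,0,0.263],
  [-32.7,-18.0,0,0,0,0.316],
  [-37.6,-21.9,0,0,0,0.377],
  [-42.2,-26.0,0,0,0,0.438],
  [-46.5,-30.4,0,0,0,0.499],
  [-50.5,-35.1,0,0,0,0.56],
  [-54.3,-39.9,0,0,0,0.621],
  [-57.7,-45.1,0,0,0,0.682],
  [-59.5,-48,0,0,0,0.715],
  [-60.3,-49.3,0,0,0,0.73],
])

```text
clock: 6.3
tool_pos: [477.8, 33.5, 130.6]
eef_rot: [[-0.932, -0.001, -0.362], [0.362, 0.001, -0.932], [0.002, -1.0, -0.0]]
contact_force: [0.4, 1.8, -0.2]
gripper_width: 0.5
```

Run:
```python
from plan import *
a=r.get_image('top');cv2.imwrite('pics/t3.png',cv2.resize(a[130:265,200:340,::-1],None,fx=4.4,fy=4.4))
a=r.get_image('wrist');cv2.imwrite('pics/w3.png',a[:,:,::-1])
rows((566,-16),np.array([159,160,161.5,164,167,170,174,178,182,186,190,194,198,202,206,209,212,214,215.5,216]))
```

```text
[477.7  33.5 130.5] 158.72690414667903
[[0.1, -0.1, 0, 0, 0, 0.005], [-0.7, -1.6, 0, 0, 0, 0.022], [-1.9, -4.0, 0, 0, 0, 0.048], [-3.8, -8.0, 0, 0, 0, 0.092], [-5.9, -12.8, 0, 0, 0, 0.144], [-7.7, -17.8, 0, 0, 0, 0.197], [-9.6, -24.6, 0, 0, 0, 0.267], [-11.1, -31.5, 0, 0, 0, 0.336], [-12.1, -38.5, 0, 0, 0, 0.406], [-12.7, -45.5, 0, 0, 0, 0.476], [-12.7, -52.5, 0, 0, 0, 0.546], [-12.2, -59.6, 0, 0, 0, 0.616], [-11.3, -66.6, 0, 0, 0, 0.685], [-9.9, -73.5, 0, 0, 0, 0.755], [-7.9, -80.3, 0, 0, 0, 0.825], [-6.2, -85.3, 0, 0, 0, 0.877], [-4.2, -90.2, 0, 0, 0, 0.93], [-2.7, -93.4, 0, 0, 0, 0.965], [-1.5, -95.7, 0, 0, 0, 0.991], [-1.1, -96.5, 0, 0, 0, 1.0]]
```

View pics/t3.png

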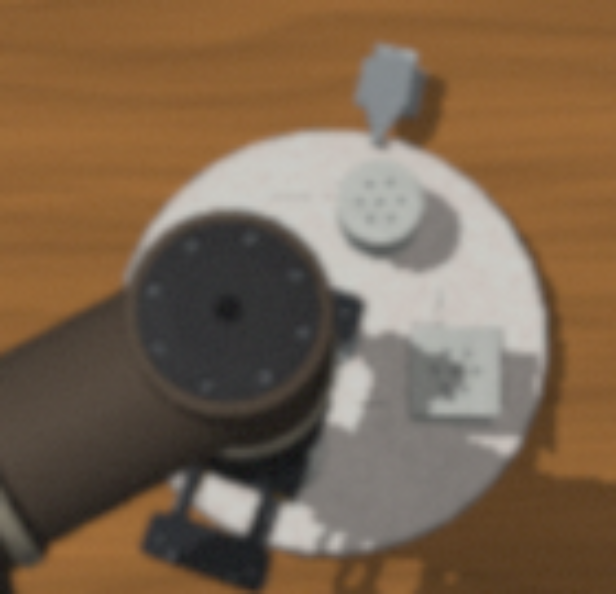

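View pics/w3.png

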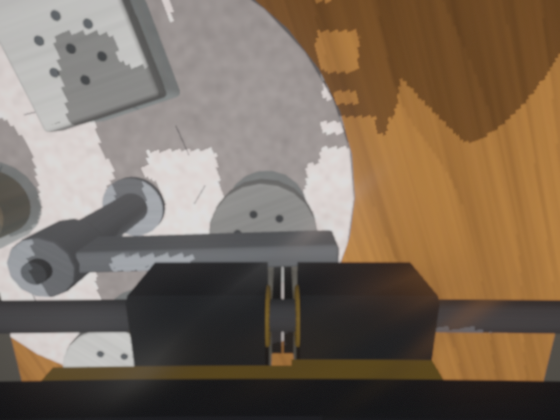

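The bar follows flat against the fingers with 1.8 N of push. The square jar is now at (456,373) in the top crop, and the jars ride along. I continue.

Emit:
send_rows([
  [0,-0.1,0,0,0,0.005],
  [-0.7,-1.6,0,0,0,0.022],
  [-1.9,-4.0,0,0,0,0.048],
  [-3.8,-8.0,0,0,0,0.092],
  [-5.9,-12.8,0,0,0,0.144],
  [-7.7,-17.8,0,0,0,0.197],
  [-9.6,-24.6,0,0,0,0.267],
  [-11.1,-31.5,0,0,0,0.336],
  [-12.1,-38.5,0,0,0,0.406],
  [-12.7,-45.5,0,0,0,0.476],
  [-12.7,-52.5,0,0,0,0.546],
  [-12.2,-59.6,0,0,0,0.616],
  [-11.3,-66.6,0,0,0,0.685],
  [-9.9,-73.5,0,0,0,0.755],
  [-7.9,-80.3,0,0,0,0.825],
  [-6.2,-85.3,0,0,0,0.877],
  [-4.2,-90.2,0,0,0,0.93],
  [-2.7,-93.4,0,0,0,0.965],
  [-1.5,-95.7,0,0,0,0.991],
  [-1.1,-96.5,0,0,0,1.0],
])

```text
clock: 8.9
tool_pos: [476.3, -63.2, 130.4]
eef_rot: [[-0.808, -0.002, 0.589], [-0.589, -0.001, -0.808], [0.002, -1.0, -0.0]]
contact_force: [-1.9, 2.2, 0.4]
gripper_width: 0.2
```

Run:
```python
from plan import *
a=r.get_image('top');cv2.imwrite('pics/t4.png',cv2.resize(a[130:265,200:340,::-1],None,fx=4.4,fy=4.4))
rows((566,-16),np.array([216,217,218.5,221,224,227,230,233,236,239,242,244.5,246.5,248,249,249.5]))
```

```text
[476.4 -63.3 130.4] 216.0564252328113
[[0.2, 0.2, 0, 0, 0, -0.001], [1.0, -1.3, 0, 0, 0, 0.016], [2.3, -3.6, 0, 0, 0, 0.043], [4.6, -7.4, 0, 0, 0, 0.086], [7.6, -11.8, 0, 0, 0, 0.139], [10.8, -16.0, 0, 0, 0, 0.191], [14.2, -20.0, 0, 0, 0, 0.243], [17.8, -23.9, 0, 0, 0, 0.296], [21.7, -27.5, 0, 0, 0, 0.348], [25.7, -31.0, 0, 0, 0, 0.4], [29.9, -34.2, 0, 0, 0, 0.453], [33.5, -36.8, 0, 0, 0, 0.496], [36.4, -38.7, 0, 0, 0, 0.531], [38.7, -40.0, 0, 0, 0, 0.558], [40.2, -40.9, 0, 0, 0, 0.575], [41.0, -41.3, 0, 0, 0, 0.584]]
```

View pics/t4.png

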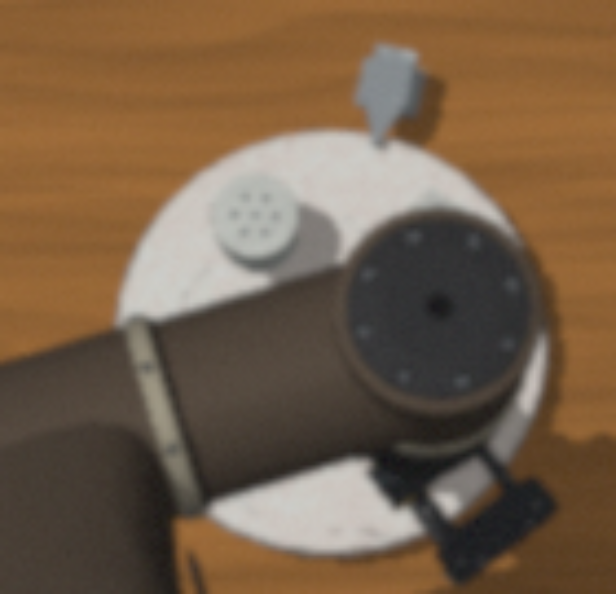

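On track; the square is hidden under the wrist near (435,200). I continue to about 249° and look again.

Emit:
send_rows([
  [0.2,0,0,0,0,0],
  [1.0,-1.3,0,0,0,0.016],
  [2.3,-3.6,0,0,0,0.043],
  [4.6,-7.4,0,0,0,0.086],
  [7.6,-11.8,0,0,0,0.139],
  [10.8,-16.0,0,0,0,0.191],
  [14.2,-20.0,0,0,0,0.243],
  [17.8,-23.9,0,0,0,0.296],
  [21.7,-27.5,0,0,0,0.348],
  [25.7,-31.0,0,0,0,0.4],
  [29.9,-34.2,0,0,0,0.453],
  [33.5,-36.8,0,0,0,0.496],
  [36.4,-38.7,0,0,0,0.531],
  [38.7,-40.0,0,0,0,0.558],
  [40.2,-40.9,0,0,0,0.575],
  [41.0,-41.3,0,0,0,0.584],
])

```text
clock: 10.95
tool_pos: [517.1, -104.8, 130.2]
eef_rot: [[-0.349, -0.002, 0.937], [-0.937, -0.002, -0.349], [0.003, -1.0, -0.001]]
contact_force: [-2.3, -0.3, 0.4]
gripper_width: 0.6
```

Run:
```python
from plan import *
a=r.get_image('top');cv2.imwrite('pics/t5.png',cv2.resize(a[130:265,200:340,::-1],None,fx=4.4,fy=4.4))
a=r.get_image('side');cv2.imwrite('pics/s5.png',cv2.resize(a[170:275,230:375,::-1],None,fx=5,fy=5,interpolation=cv2.INTER_CUBIC))
rows((566,-16),np.array([250,250.5,251.5,253,254.5,255.5,256.3,256.8,257.2,257.6]))
```

```text
[ 517.2 -104.7  130.3] 249.52365352937898
[[0.9, -0.3, 0, 0, 0, 0.008], [1.7, -0.8, 0, 0, 0, 0.017], [3.3, -1.6, 0, 0, 0, 0.034], [5.7, -2.7, 0, 0, 0, 0.061], [8.1, -3.8, 0, 0, 0, 0.087], [9.7, -4.5, 0, 0, 0, 0.104], [11.0, -5.1, 0, 0, 0, 0.118], [11.8, -5.4, 0, 0, 0, 0.127], [12.5, -5.6, 0, 0, 0, 0.134], [13.1, -5.9, 0, 0, 0, 0.141]]
```

View pics/t5.png

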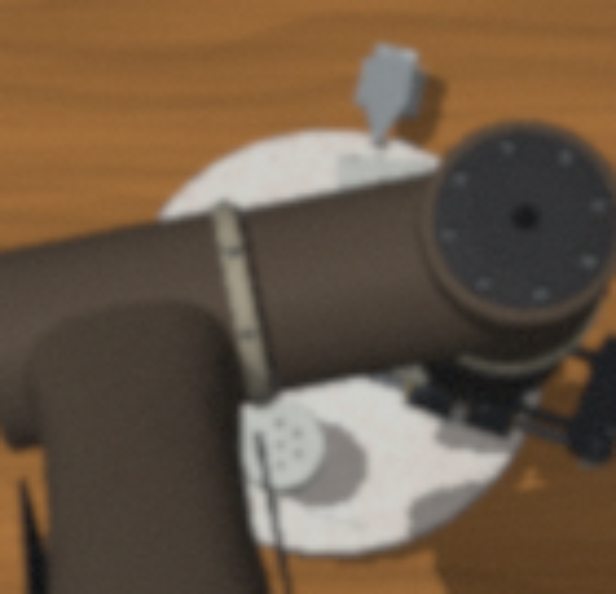

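View pics/s5.png

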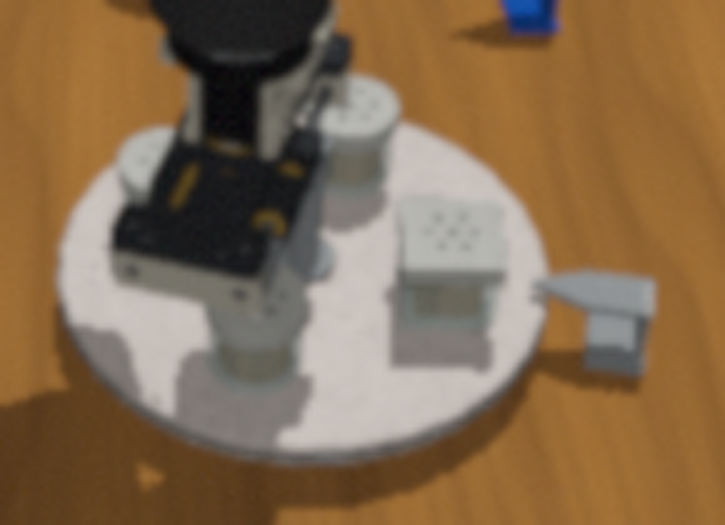

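Run:
```python
from h import *
A=np.array([565.5,-15.5])
f=lambda p:[(p[0]+.5)/5-.5+230,(p[1]+.5)/5-.5+170]
P=plane('side',[f((453,232))],89)[0][:2]
T=np.array([[699.2,-53.7],[705.2,-55.9],[698.7,-51]])
a=lambda v:np.degrees(np.arctan2(v[1],v[0]))
print(P,a(P-A),np.hypot(*(P-A)),[a(t-A) for t in T])
```

```text
[650.47522938 -49.96139395] -22.074834761995078 91.69720432713103 [np.float64(-15.94539590092285), np.float64(-16.12939984975643), np.float64(-14.923385059566835)]
```

The side view puts the square jar at -22.1° and the pointer at about -16°, so 6.3° is left.

Emit:
send_rows([
  [0.9,-0.3,0,0,0,0.008],
  [1.7,-0.8,0,0,0,0.017],
  [3.3,-1.6,0,0,0,0.034],
  [5.7,-2.7,0,0,0,0.061],
  [8.1,-3.8,0,0,0,0.087],
  [9.2,-4.3,0,0,0,0.1],
  [9.9,-4.6,0,0,0,0.107],
  [10.3,-4.8,0,0,0,0.111],
  [10.3,-4.8,0,0,0,0.111],
])

```text
clock: 12.18
tool_pos: [527.6, -109.4, 130.3]
eef_rot: [[-0.244, -0.001, 0.97], [-0.97, -0.002, -0.244], [0.002, -1.0, -0.0]]
contact_force: [-1.0, 0.2, -1.1]
gripper_width: 0.3
```

Emit:
send_rows([
  [-1,0.2,0,0,0,0],
  [-4,1,0,0,0,0],
  [-10,2.5,0,0,0,0],
  [-18,4.5,0,0,0,0],
  [-25,6,0,0,0,0],
  [-28,7,0,0,0,0],
  [-28,7,10,0,0,0],
  [-28,7,40,0,0,0],
  [-28,7,80,0,0,0],
  [-28,7,115,0,0,0],
  [-28,-30,125,0,0,0],
  [-28,-80,125,0,0,0],
  [-28,-130,125,0,0,0],
  [-28,-180,125,0,0,0],
  [-28,-230,125,0,0,0],
  [-28,-280,125,0,0,0],
  [-28,-320,125,0,0,0],
  [-28,-330,125,0,0,0],
  [-28,-330,125,0,0,0],
  [-28,-330,125,0,0,0],
])

```text
clock: 14.68
tool_pos: [499.8, -438.5, 255.7]
eef_rot: [[-0.243, -0.0, 0.97], [-0.97, -0.002, -0.243], [0.002, -1.0, 0.0]]
contact_force: [-0.2, -0.9, 1.6]
gripper_width: 0.5
```

Run:
```python
from plan import *
a=r.get_image('top');cv2.imwrite('pics/t6f.png',a[:,:,::-1]);cv2.imwrite('pics/t6.png',cv2.resize(a[130:265,215:340,::-1],None,fx=4.4,fy=4.4,interpolation=cv2.INTER_CUBIC))
a=r.get_image('side');cv2.imwrite('pics/s6.png',cv2.resize(a[170:275,230:375,::-1],None,fx=5,fy=5,interpolation=cv2.INTER_CUBIC))
```

```text
(no output)
```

View pics/t6.png

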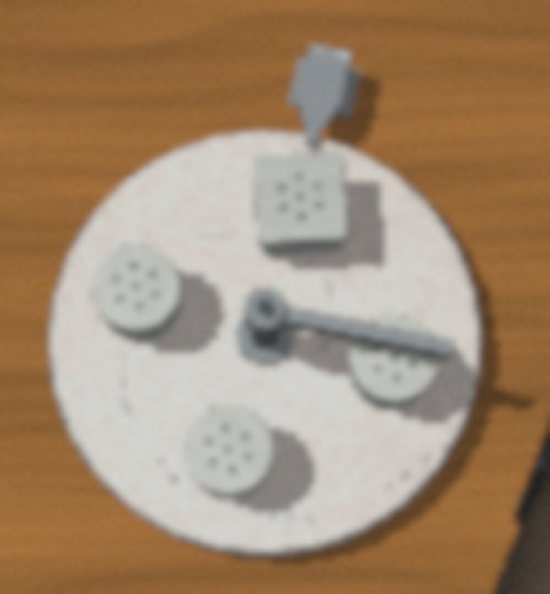

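View pics/s6.png

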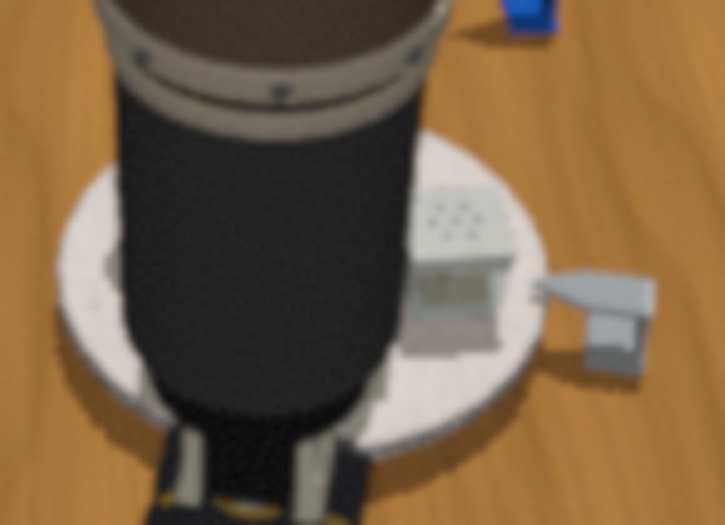

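View pics/t6f.png

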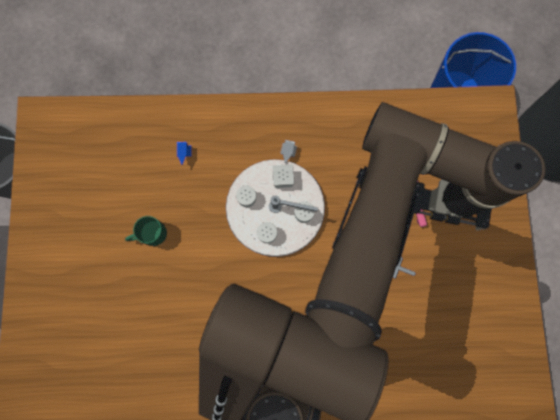

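Run:
```python
from h import *
t=lambda p:[(p[0]+.5)/4.4-.5+215,(p[1]+.5)/4.4-.5+130]
f=lambda p:[(p[0]+.5)/5-.5+230,(p[1]+.5)/5-.5+170]
A=np.array([565.5,-15.5])
a=lambda v:(np.degrees(np.arctan2(v[1],v[0])).round(1),np.hypot(*v).round(1))
J=plane('top',[t(p) for p in [(301,197),(138,289),(229,450),(392,362)]],89)[:,:2]
print(J.round(1),'axis from jars',J.mean(0))
for p in J: print(a(p-A))
print('side',a(plane('side',[f((457,220))],89)[0][:2]-A))
T=plane('top',[t((315,146)),t((325,52))],44)[:,:2];print('tip',a(T[0]-A),'axis of bracket',a(T[1]-A))
print(r.sense()['clock'])
```

```text
[[650.6 -41.7]
 [589.6  69.9]
 [478.5  11.2]
 [535.1 -99.4]] axis from jars [563.46162771 -15.00923594]
(np.float64(-17.1), np.float64(89.1))
(np.float64(74.3), np.float64(88.7))
(np.float64(163.0), np.float64(91.0))
(np.float64(-109.9), np.float64(89.2))
side (np.float64(-15.3), np.float64(92.1))
tip (np.float64(-16.0), np.float64(139.0)) axis of bracket (np.float64(-13.2), np.float64(207.8))
14.775
```

The jar is at about -16° (top view -17.1°, side view -15.3°) and the pointer tip at -16°, well within tolerance. The arm is clear, so I hand in.

```bash
python3 -c "
from workcell import r
print(r.finish_job())"
```

```text
the job is handed in; nothing more can be done
None
```

I turned the turntable about 139° anticlockwise by pushing the side of its arm with the closed fingertips, about 100 mm from the axis. The square jar now stands in line with the pointer, and I handed the job in. Nothing was gripped, and the contact force read at most about 3 N at the ends of the push moves.

**Alignment:** the last pictures put the square jar at -17.1° (top view) and -15.3° (side view), against -16.0° for the pointer tip. That is an error of about 2 mm, where 12 mm is allowed. The two views differ by 1.8°, or about 3 mm. A rough reading of the bracket's back edge gave -13.2°; even that would leave the jar within about 6 mm.

**Jars:** all four are standing, with their centres 89 to 91 mm from the axis in the top view. The side view gave 92 mm for the square one.

**Other checks:** the mug, and the parts of the brush and valve tool still in view, look unmoved; the arm partly hid those two, so I did not measure them. The arm ended about 330 mm to the side and raised, touching nothing. I did not check separately that the turntable was at rest. The clock stood at 14.8 s of the 45 s limit.

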